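# Set the dosing selector and dispense

### The arm

A 7-joint arm with a two-finger parallel gripper is mounted at the origin on the work surface. World frame = base frame: x ahead of the robot, y to its left, z up, the work surface at z = 0. Lengths are in m, angles in rad, forces in N, time in s.
With the tool pointing down it reaches from about 0.4 to 0.85 m from the base axis. Payload 10.4 kg.
Tool frame: the origin (TCP) lies midway between the tips of the shut fingers; the grasp point (between the pads) lies 19 mm behind it; z points along the fingers, y is the direction in which the jaws open and shut (so a half turn about z gives the same grasp; the last joint's range is limited). The gripper opens to 85 mm and grips with 20 to 120 N. Pads are 22 mm wide; open, the fingers measure 114 mm over their backs; the gripper's body (76 mm by 85 mm) begins 54 mm behind the grasp point. The pads swing forward as they close: fully open they stand 13 mm farther back than shut.
Start: joints at [-1.29, 0.332, -0.065, 1.46, 0.022, 1.35, -0.088], TCP at [0.187, 0.596, 0.231] pointing down, gripper open.
Joint ranges: [-2.6, 2.6], [-0.5, 2.12], [-1.47, 1.34], [0.16, 2.42], [-1.27, 4.41], [0.06, 2.06], [-2.6, 2.6]. Speed limits (rad/s): [2.22, 2.22, 2.79, 2.79, 3.14, 3.14, 3.14].

### API

Orientations are given as a unit quaternion [x, y, z, w].
In Python, from workcell import manip, viewer gives the robot as it stands.
- The arm moves only by the tool move_arm, never from a script. Its argument "deltas" is a list of rows, each a list of 7 numbers: the shift along the tool's x, y, z in m, then the turn, a rotation vector about the tool's x, y, z in degrees, then the opening, from -1 (shut) to 1 (fully open). In form: [[dx, dy, dz, wx, wy, wz, gripper], ...]. A call has 1 to 10 rows; each row shifts and turns the commanded pose from where the row before left it, along the tool's axes as they then stand; what a row does not reach is not made up. A row lasts 1/8 s, in which the tool goes at most 62.5 mm and 10.7 degrees, less where a joint would pass 70% of its speed; a pose out of reach is approached as far as the arm can. A call with a gripper value outside its range is refused whole. The fingers move at their own pace and stop on an object; "force" is the grip in N (left out, the last holds). Time passes only in rows, so rows that do not move let the fingers close. It gives the time, the measured TCP pose, the force and the opening at its end, in the units of the state.
- manip.get_obs(): the state, without advancing time (a new reading comes with each control period).
- viewer.camera(name): name is "side" or "top"; returns (picture, depth): 384x512x3 uint8, red, green, blue; 384x512 float32, m along the optical axis (not along the pixel's ray), 0 where there is no reading.
- viewer.calibration(name): a dict with "fx", "fy", "cx", "cy" (pixels), "R" (3x3) and "t" (3): a world point X has camera coordinates R X + t. Camera axes: x right, y down, z forward; pixel columns grow to the right and rows downward; lengths in m; the calibration is good to about 2 mm. A picture is of the moment at which its call begins. calibration takes no time and is no camera call.
- manip.hand_in(): hands the job in, once; it reports no verdict.
The state is a dict: "clock": time; "joint_pos": joint angles; "joint_velocities": joint speeds; "tau": joint torques, N m; "position": TCP position; "ee_rot": TCP orientation; "ft_force": force on the tool from outside, world axes, zero at the start; "torque": the same for the moment, N m; "grip_width": opening from 0.0 (shut) to 1.0 (fully open).
Only numpy, scipy, OpenCV 4.12 (cv2) and the standard library are available. Lean on these libraries where they do the work, as an engineer would, in place of code of your own. Each camera call takes 0.05 s, during which the arm holds its last target.

### The job

On the cleaning-fluid dosing station, gently push the selector's upright tab around until it points squarely at the middle of the tag with three dots, then press the dispense button all the way down and let it come up again. Only push: do not pinch or force the tab, do not press the button while the selector points anywhere else, and leave the bottle, can, cup and brush where they are.

Things in the scene. Friction and masses are not known exactly. Their poses are not given: they have to be found in the camera images.
- dispenser: Fixed dosing station: flat grey housing with a white deck, 290 mm (its x) by 360 mm (its y), deck 70 mm above the bench. Origin at the centre of its underside, z up; place and yaw differ from run to run. On the deck: the round selector, four tags in an arc of 115 mm radius on its +x side, and the dispense button.
- selector (a joint): Angle of the selector about its upright axis, rad, growing counter-clockwise seen from above; stops at -1.4 and 1.4. At 0 the tab points along the dispenser's +x axis. At -1.2, -0.6, 0.6 and 1.2 it points exactly at the four tag places. It starts somewhere between -0.3 and 0.3, pointing between the tags. Dry friction: it stays wherever it is left, with no spring and hardly any coasting.
- selector_axis (a point): Point on the selector's axis at the top of its aluminium disc (100 mm across, top 83 mm above the bench; a black hub 36 mm across rises 12 mm above it). Its x axis points along the tab, outwards. Turning it takes about 2 N pushed at 80 mm from the axis, either way.
- tab_mid (a point): Point in the tab, 80 mm from the axis, 101 mm above the bench, x axis outwards. The tab is an upright black fin, a radial plate 10 mm thick, from 26 to 92 mm from the axis and 77 to 123 mm above the bench. Outside the disc there is free room beside it down to the deck (70 mm; tags rise 4 mm above that). Push on either flat side.
- tab_aim (a point): Point carried by the selector on the tab's line, 115 mm from the axis, 23 mm past the tab's outer edge: it is right over the centre of the tag that the tab points at.
- tag_one: Round white tag, 40 mm across and 3 mm thick, lying fixed on the dispenser's deck, marked with one black dot. Origin at the centre of its underside (deck height). The four tags look alike but for their dots; which of the four places each one has differs from run to run.
- tag_two: Round white tag, 40 mm across and 3 mm thick, lying fixed on the dispenser's deck, marked with two black dots. Origin at the centre of its underside (deck height). The four tags look alike but for their dots; which of the four places each one has differs from run to run.
- tag_three: Round white tag, 40 mm across and 3 mm thick, lying fixed on the dispenser's deck, marked with three black dots: the one to select. Origin at the centre of its underside (deck height). The four tags look alike but for their dots; which of the four places each one has differs from run to run.
- tag_four: Round white tag, 40 mm across and 3 mm thick, lying fixed on the dispenser's deck, marked with four black dots. Origin at the centre of its underside (deck height). The four tags look alike but for their dots; which of the four places each one has differs from run to run.
- dispense (a joint): How far the dispense button is pressed, m: 0 up, 0.006 fully down; a spring returns it, and 5 N hold it fully down.
- dispense_top (a point): Centre of the top face of the dispense button, a round black push button 34 mm across in a dark steel ring, on the dispenser's deck at its -y end, 92 mm above the bench; press straight down.
- cleaner: Bystander: blue bottle, 68 mm across and 190 mm tall, standing on the bench. Origin at the centre of its underside.
- spray_can: Bystander: can, 58 mm across and 160 mm tall, standing on the bench. Origin at the centre of its underside.
- measure: Bystander: small white cup, 52 mm across and 55 mm tall, standing loose on the dispenser's deck in its -x, +y corner. Origin at the centre of its underside.
- scrub_brush: Bystander: brush lying on the bench beyond the dispenser. Origin at the centre of its underside.

How it is judged:
On the way, in this order (a step that is already met when the one before it is completed fails the run):
1. the selector has come to rest pointing at the tag with three dots (horizontal distance between tab_aim and tag_three below 0.012 m and velocity of joint selector between -0.1 and 0.1 rad/s), for 0.3 s.
2. the dispense button is fully down with the selector still at three dots (horizontal distance between tab_aim and tag_three below 0.012 m and value of joint dispense above 0.005 m), for 0.05 s.
At the end, for the whole second after the job is handed in: The tab points at the centre of the tag with three dots (within 12 mm at the tag, about 6 degrees) and is still, the dispense button was pressed at least 5 of its 6 mm after that and is up again (within 1.5 mm), and the bystanders are within 30 mm of where they stood (all of step 1 and value of joint dispense below 0.0015 m and distance of each of cleaner, spray_can, measure, scrub_brush from where it was at the start of the episode below 0.03 m); the robot touches nothing.
It fails at once if the button is pressed (over 3 mm) while the selector is not at the tag with three dots (value of joint dispense above 0.003 m and not (horizontal distance between tab_aim and tag_three below 0.014 m)).
It fails at once if the tab is pinched or forced (fingers press on the selector with over 30 N) (contact force between the fingers and selector above 30 N).
It fails at once if a bystander is moved over 30 mm, lifted or knocked over (distance of any of cleaner, spray_can, measure, scrub_brush from where it was at the start of the episode above 0.03 m or angle between any of cleaner, spray_can, measure's own z axis and vertical above 0.4 rad).
It also fails if it takes over 45 s, if anything falls off the work surface, if the arm or the gripper's body presses on something with over 40 N, if the wrist force passes 120 N, or if a joint passes its speed limit or range.

## Working session

There is one attempt and no reset: what is moved stays moved. The work goes in short steps, Python scripts to look and compute and a tool call to move; the robot and the scene stay as the last step left them, time stands still between calls to the robot, and variables do not carry over. Pictures are saved under pics/ and viewed, and the job is handed in when it is done.

Besides the shell and the picture viewer there is one more tool, called after "Request:" in YAML: its name, and indented under it one key for each argument. move_arm: Moves the arm, as the interface text tells. Its arguments: {"type":"object","properties":{"deltas":{"type":"array"},"force":{"type":"number"}},"required":["deltas"]}

```bash
mkdir -p pics; ls; python3 - <<'E'
from workcell import manip, viewer
import cv2, numpy as np
for n in ("top","side"):
    p,d=viewer.camera(n); cv2.imwrite(f"pics/{n}0.png",p[:,:,::-1]); np.savez(f"{n}0.npz",p=p,d=d)
    print(n,viewer.calibration(n))
print(manip.get_obs())
E
```

```text
pics
top {'fx': 383.8143096038969, 'fy': 383.8143096038969, 'cx': 257.10184105475696, 'cy': 190.9353590639238, 'R': array([[-8.40355152e-05, -9.99997753e-01,  2.11808884e-03],
       [-9.91216341e-01, -1.96820833e-04, -1.32250244e-01],
       [ 1.32250364e-01, -2.11059799e-03, -9.91214097e-01]]), 't': array([0.03369582, 0.59026165, 0.87438973])}
side {'fx': 356.70507705628495, 'fy': 356.70507705628495, 'cx': 256.31129629364267, 'cy': 195.4711447608095, 'R': array([[-0.65746202, -0.7533865 ,  0.01234797],
       [-0.58666497,  0.50154705, -0.63582606],
       [ 0.47282968, -0.42527561, -0.7717336 ]]), 't': array([0.42327013, 0.38579954, 0.60397715])}
{'clock': 0.1, 'joint_pos': array([-1.28963574,  0.3327991 , -0.0646932 ,  1.46087543,  0.02160111,
        1.34993324, -0.0884847 ]), 'joint_velocities': array([-0.00034138, -0.00159706, -0.00055712, -0.00085976, -0.00018136,
       -0.00100055,  0.00014727]), 'tau': array([ 1.71413936e-03, -6.26737118e+01,  4.93021484e-02, -3.92432606e+01,
        1.62405887e-02,  6.91168636e-03,  1.15316089e-05]), 'position': array([0.18684654, 0.59604458, 0.23059283]), 'ee_rot': array([ 1.51282822e-01,  9.88490300e-01, -6.56384128e-04, -6.74063223e-05]), 'ft_force': array([-0.21709201,  0.0377461 , -0.20689801]), 'torque': array([-0.03217784,  0.05149402, -0.00739301]), 'grip_width': 0.9979164088295704}
```

View pics/top0.png

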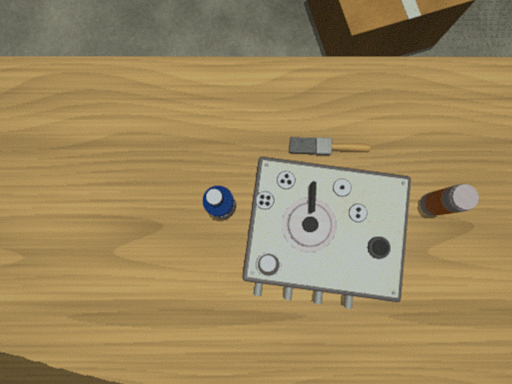

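View pics/side0.png

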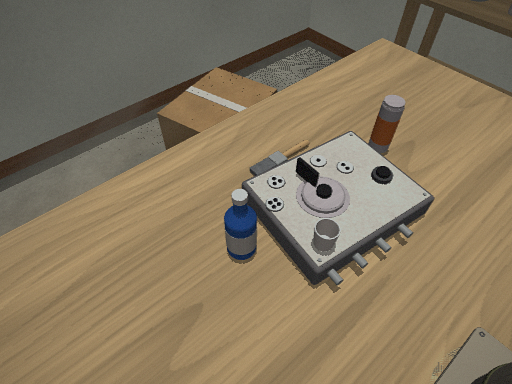

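The three-dot tag looks to be at (286,180) in the top view, with the tab at (312,195), the hub at (310,225) and the button at (379,247). I'll enlarge the picture to confirm and then measure.

```bash
cat > h.py <<'E'
import numpy as np, cv2
from workcell import manip, viewer
def ray(c,u,v,z):
    K=viewer.calibration(c);R,t=K['R'],K['t']
    d=R.T@np.array([(u-K['cx'])/K['fx'],(v-K['cy'])/K['fy'],1]);o=-R.T@t
    return o+d*(z-o[2])/d[2]
def blobs(c,p,mask,z,amin,amax):
    n,l,s,ce=cv2.connectedComponentsWithStats(mask.astype(np.uint8))
    for i in range(1,n):
        if amin<=s[i,4]<=amax: print(c,ce[i].round(1),s[i,2:5],ray(c,*ce[i],z).round(4))
E
python3 - <<'E'
from h import *
p=np.load('top0.npz')['p']; s=np.load('side0.npz')['p']
cv2.imwrite('pics/topz.png',cv2.resize(p[150:310,235:420,::-1],None,fx=4,fy=3.75,interpolation=cv2.INTER_CUBIC)[:600])
cv2.imwrite('pics/sidez.png',cv2.resize(s[130:280,230:430,::-1],None,fx=4,fy=4,interpolation=cv2.INTER_CUBIC))
g=p.max(2)
m=np.zeros_like(g);m[150:310,240:415]=1
print('dark');blobs('top',p,(g<70)&(m>0),.074,3,5000)
# tags by white
print('white');blobs('top',p,(p.min(2)>225)&(m>0),.073,60,5000)
E
```

```text
dark
top [291.5 152. ] [4 1 4] [ 0.6768 -0.046   0.074 ]
top [308.5 153. ] [14  1 14] [ 0.6744 -0.0854  0.074 ]
top [319. 154.] [5 1 5] [ 0.6721 -0.1098  0.074 ]
top [325. 154.] [5 1 5] [ 0.6721 -0.1237  0.074 ]
top [286.  175.7] [3 3 7] [ 0.621  -0.0327  0.074 ]
top [282.1 180.9] [3 3 8] [ 0.6089 -0.0237  0.074 ]
top [288.9 181.9] [3 3 8] [ 0.6066 -0.0392  0.074 ]
top [311.7 196.8] [  7  31 179] [ 0.572  -0.0909  0.074 ]
top [341.9 186.9] [3 3 8] [ 0.595  -0.1606  0.074 ]
top [262.  196.3] [3 3 7] [0.5733 0.0226 0.074 ]
top [268.  197.3] [3 3 7] [0.571  0.0089 0.074 ]
top [261.  202.3] [3 3 7] [0.5595 0.0249 0.074 ]
top [267.  203.3] [3 3 7] [0.5572 0.0112 0.074 ]
top [358.3 209. ] [3 3 7] [ 0.5442 -0.1965  0.074 ]
top [357.7 215.8] [3 3 6] [ 0.5286 -0.1945  0.074 ]
top [309.8 224. ] [ 15  15 174] [ 0.5102 -0.0854  0.074 ]
top [370.2 248.1] [ 9 18 31] [ 0.4561 -0.2201  0.074 ]
top [380.1 247.3] [ 17  18 227] [ 0.458  -0.2425  0.074 ]
white
```

```bash
ls pics
```

```text
side0.png
sidez.png
top0.png
topz.png
```

View pics/topz.png

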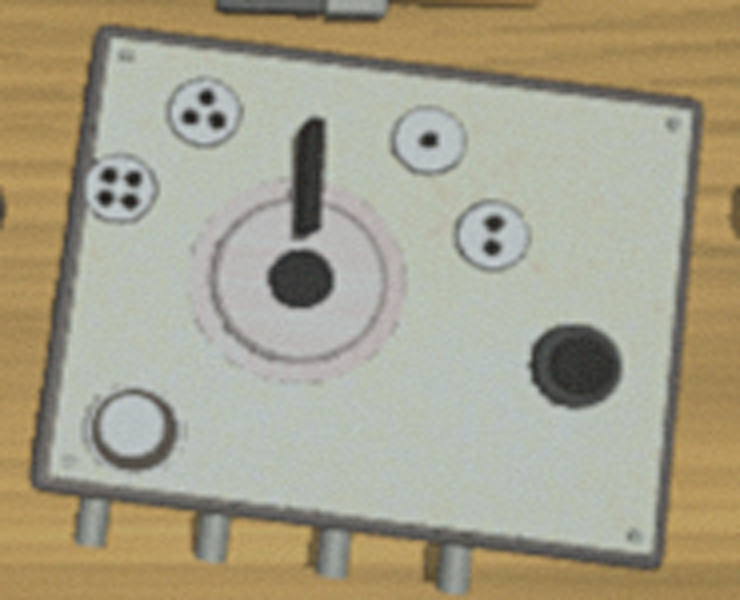

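View pics/sidez.png

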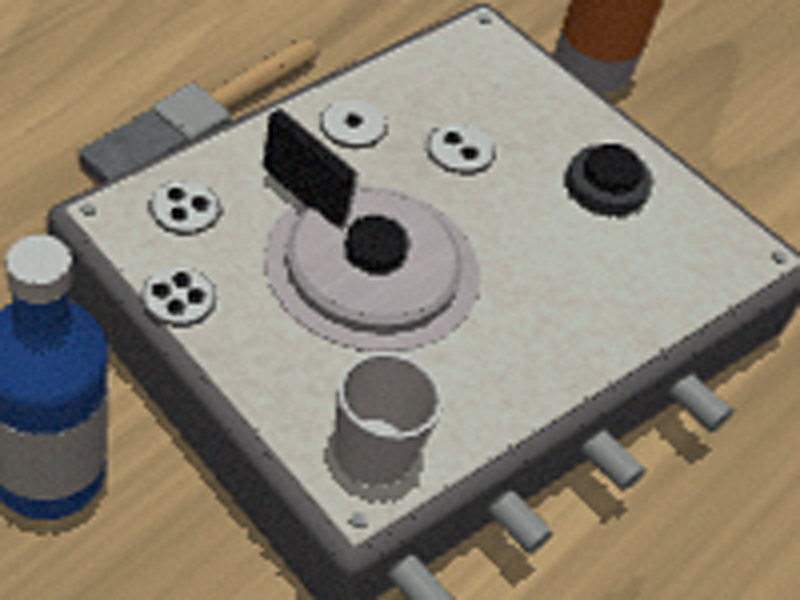

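```bash
cat >> h.py <<'E'
P=np.array([[.5364,-.1955],[.595,-.1606],[.6122,-.0319],[.56525,.0169]])
E
python3 - <<'E'
from h import *
from scipy.optimize import least_squares
a=np.array([-1.2,-.6,.6,1.2])
f=lambda q:(q[:2]+.115*np.c_[np.cos(a+q[2]),np.sin(a+q[2])]-P).ravel()
r=least_squares(f,[.51,-.085,0]);q=r.x;print('axis,yaw',q,'res',r.fun.round(4))
print('hub', ray('top',309.8,224,.095),'button',ray('top',380.1,247.3,.092))
c,s=np.cos(q[2]),np.sin(q[2]);R=np.array([[c,-s],[s,c]])
print('in disp frame: button',R.T@(ray('top',380.1,247.3,.092)[:2]-q[:2]))
# tab direction from the top-face pixels: use depth
for n in('top','side'):
    z=np.load(n+'0.npz');p,d=z['p'],z['d'];K=viewer.calibration(n)
    v,u=np.nonzero(d>0);X=np.c_[(u-K['cx'])/K['fx'],(v-K['cy'])/K['fy'],np.ones(len(u))]*d[v,u][:,None]
    W=(X-K['t'])@K['R'];rr=np.hypot(*(W[:,:2]-q[:2]).T)
    m=(W[:,2]>.112)&(W[:,2]<.13)&(rr<.1)
    print(n,m.sum());w=W[m]
    if len(w)>5:
        dd=w[:,:2]-q[:2]; m0=dd.mean(0);U=np.linalg.svd(dd-m0)[2][0];print('mean',m0,'ang of mean',np.arctan2(m0[1],m0[0]),'axis',np.arctan2(*(U*np.sign(U[0]))[::-1]), rr[m].min(),rr[m].max())
    # objects' heights near
    m=(W[:,2]>.14)
    print('tall',W[m].min(0),W[m].max(0)) if m.any() else 0
o=manip.get_obs();print(o['position'])
E
```

```text
axis,yaw [ 0.5095336  -0.08364187 -0.13413767] res [ 0.0001  0.0001 -0.0001 -0.0001  0.0001 -0.0001 -0.0001  0.0001]
hub [ 0.50915616 -0.08254091  0.095     ] button [ 0.45817812 -0.23671237  0.092     ]
in disp frame: button [-0.03042315 -0.15856354]
top 156
mean [ 0.05967006 -0.00370214] ang of mean -0.061964122584261816 axis -0.06288997551008312 0.027064954088979007 0.09201179618266632
tall [ 0.53561154 -0.42186524  0.14009467] [0.59085838 0.13947162 0.1944049 ]
side 166
mean [ 0.05451254 -0.00072051] ang of mean -0.013216569750474383 axis -0.054627369840493996 0.023534372711972888 0.08908846141842489
tall [ 0.06695313 -0.42092884  0.14002516] [0.58662436 0.14015911 0.19472208]
[0.18684654 0.59604458 0.23059283]
```

Fit residuals are 0.1 mm. The axis is at (0.5095, -0.0836), the tab is at -0.063 rad in world, and the three-dot tag is at +0.466 rad. I'll push with the shut fingers from the -y side. First I raise the arm and travel.

Request:
move_arm:
  deltas:
    - [0,0,-0.04,0,0,0,-1]
    - [0,0,-0.04,0,0,0,-1]
    - [-0.03,-0.029,0,0,0,0,-1]
    - [-0.03,-0.029,0,0,0,0,-1]
    - [-0.03,-0.029,0,0,0,0,-1]
    - [-0.03,-0.029,0,0,0,0,-1]
    - [-0.03,-0.029,0,0,0,0,-1]
    - [-0.03,-0.029,0,0,0,0,-1]
    - [-0.03,-0.029,0,0,0,0,-1]
    - [-0.03,-0.029,0,0,0,0,-1]

```text
clock: 1.35
position: [0.347, 0.3018, 0.3111]
ee_rot: [0.151, 0.988, -0.0, -0.0]
ft_force: [-0.2, 0.3, -1.2]
grip_width: -0.002
```

Request:
move_arm:
  deltas:
    - [-0.03,-0.029,0,0,0,0,-1]
    - [-0.03,-0.029,0,0,0,0,-1]
    - [-0.03,-0.029,0,0,0,0,-1]
    - [-0.03,-0.029,0,0,0,0,-1]
    - [-0.03,-0.029,0,0,0,0,-1]
    - [-0.03,-0.029,0,0,0,0,-1]
    - [-0.03,-0.029,0,0,0,0,-1]
    - [-0.03,-0.029,0,0,0,0,-1]
    - [-0.03,-0.029,0,0,0,0,-1]
    - [-0.03,-0.029,0,0,0,0,-1]

```text
clock: 2.6
position: [0.5464, -0.0644, 0.3111]
ee_rot: [0.151, 0.989, 0.0, -0.0]
ft_force: [0.1, 0.5, -0.1]
grip_width: 0.0
```

Request:
move_arm:
  deltas:
    - [-0.03,-0.029,0,0,0,0,-1]
    - [-0.03,-0.029,0,0,0,0,-1]
    - [0,0,0,0,0,9.5,-1]
    - [0,0,0,0,0,9.5,-1]
    - [0,0,0,0,0,9.5,-1]
    - [0,0,0,0,0,9.5,-1]

```text
clock: 3.35
position: [0.5858, -0.1364, 0.3108]
ee_rot: [0.467, 0.884, -0.0, -0.0]
ft_force: [0.2, -0.1, 0.2]
grip_width: 0.0
```

Request:
move_arm:
  deltas:
    - [0,0,0,0,0,9.5,-1]
    - [0,0,0,0,0,9.5,-1]
    - [0,0,0,0,0,9.5,-1]
    - [0,0,0,0,0,9.5,-1]
    - [0,0,0.04,0,0,0,-1]
    - [0,0,0.04,0,0,0,-1]
    - [0,0,0.04,0,0,0,-1]
    - [0,0,0,0,0,0,-1]

```text
clock: 4.35
position: [0.5843, -0.1358, 0.1888]
ee_rot: [0.728, 0.686, -0.002, -0.002]
ft_force: [0.4, 0.2, 0.7]
grip_width: 0.001
```

```bash
python3 - <<'E'
from h import *
p,d=viewer.camera('side'); cv2.imwrite("pics/side1.png",cv2.resize(p[50:280,180:430,::-1],None,fx=2.5,fy=2.5))
from scipy.spatial.transform import Rotation as Rn
o=manip.get_obs();R=Rn.from_quat(o['ee_rot']).as_matrix();print(o['position'],R.round(3))
E
```

```text
[ 0.58547785 -0.13642329  0.19105575] [[ 0.06   0.998 -0.002]
 [ 0.998 -0.06  -0.   ]
 [-0.    -0.002 -1.   ]]
```

View pics/side1.png

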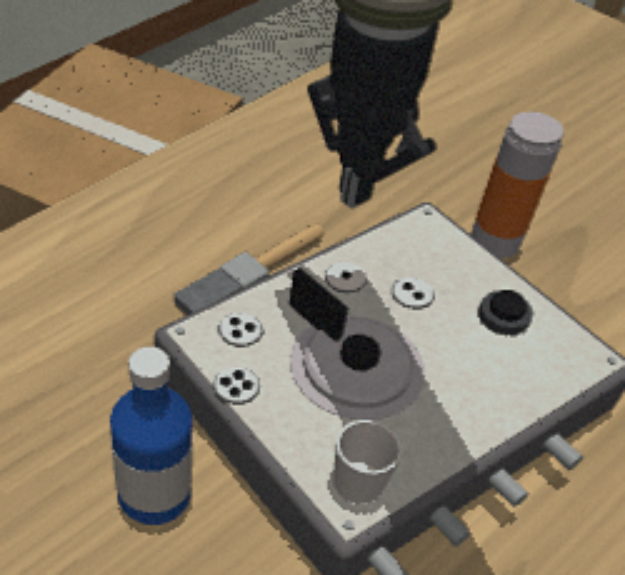

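Request:
move_arm:
  deltas:
    - [0,0,0.04,0,0,0,-1]
    - [0,0,0.04,0,0,0,-1]
    - [0,0,0.02,0,0,0,-1]
    - [0.01,0,0,0,0,0,-1]
    - [0.01,0,0,0,0,0,-1]
    - [0.006,0,0,0,0,0,-1]
    - [0,0,0,0,0,0,-1]

```text
clock: 5.28
position: [0.5881, -0.1096, 0.0921]
ee_rot: [0.727, 0.686, 0.001, 0.0]
ft_force: [-0.1, -0.0, -0.5]
grip_width: -0.004
```

```bash
cat >> h.py <<'E'
A=np.array([.5095,-.0836])
def tab(show=None):
    o=manip.get_obs(); dp=o['position'][:2]-A
    from scipy.spatial.transform import Rotation as Rn
    R=Rn.from_quat(o['ee_rot']).as_matrix()
    print('tcp',o['position'].round(4),'toolx ang',np.arctan2(R[1,0],R[0,0]).round(3),'F',o['ft_force'].round(2),'in tool',(R.T@np.r_[dp,0]).round(4))
    for n in('top','side'):
        p,d=viewer.camera(n);K=viewer.calibration(n)
        if show: cv2.imwrite(f'pics/{n}{show}.png',cv2.resize(p[100:310,200:430,::-1],None,fx=2.5,fy=2.5))
        v,u=np.nonzero(d>0);X=np.c_[(u-K['cx'])/K['fx'],(v-K['cy'])/K['fy'],np.ones(len(u))]*d[v,u][:,None]
        W=(X-K['t'])@K['R'];rr=np.hypot(*(W[:,:2]-A).T)
        m=(W[:,2]>.115)&(W[:,2]<.128)&(rr<.1)&(rr>.026)&(p[v,u].max(1)<70)
        if m.sum()>8:
            dd=W[m,:2]-A;m0=dd.mean(0);U=np.linalg.svd(dd-m0)[2][0];U=U*np.sign(U[0])
            print(n,m.sum(),'ang mean',np.arctan2(m0[1],m0[0]).round(3),'axis',np.arctan2(U[1],U[0]).round(3))
E
python3 -c "
from h import *
tab('2')"
```

```text
tcp [ 0.5881 -0.1096  0.0921] toolx ang 1.513 F [-0.11 -0.01 -0.47] in tool [-0.0214  0.08    0.0001]
side 169 ang mean -0.076 axis -0.222
```

View pics/side2.png

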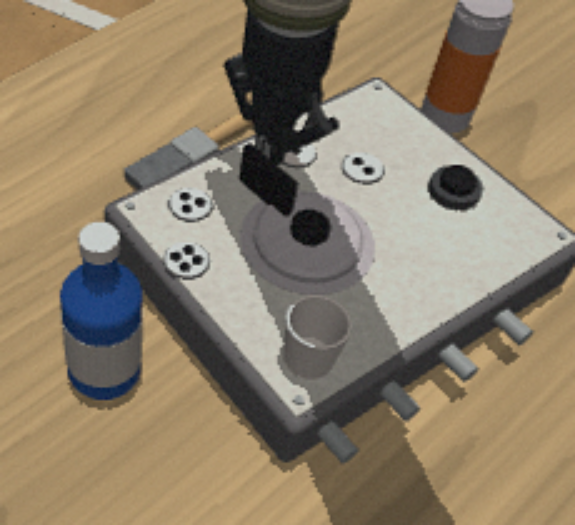

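View pics/top2.png

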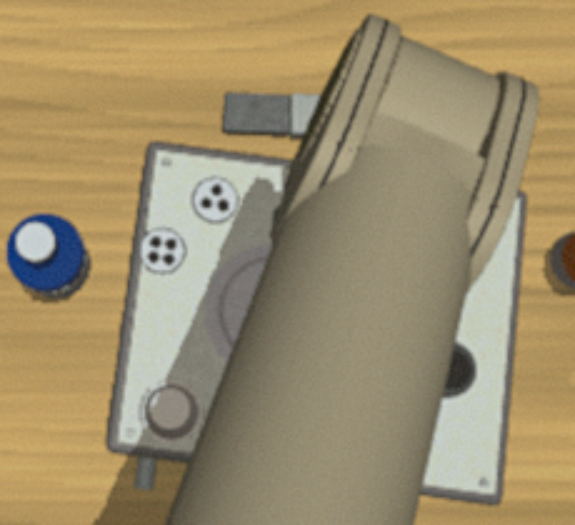

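The finger is beside the tab, about 5 mm short of contact. I'll now push along the arc.

Request:
move_arm:
  deltas:
    - [0.0025,0,0,0,0,0,-1]
    - [0.0025,0,0,0,0,0,-1]
    - [0.0042,0.0007,0,0,0,-3,-1]
    - [0.0042,0.0007,0,0,0,-3,-1]
    - [0.0042,0.0007,0,0,0,-3,-1]
    - [0.0042,0.0007,0,0,0,-3,-1]
    - [0.0042,0.0007,0,0,0,-3,-1]
    - [0.0042,0.0007,0,0,0,-3,-1]
    - [0.0042,0.0007,0,0,0,-3,-1]
    - [0,0,0,0,0,0,-1]

```text
clock: 6.62
position: [0.5898, -0.0758, 0.0913]
ee_rot: [0.591, 0.807, 0.0, -0.0]
ft_force: [-0.6, 0.3, 0.3]
grip_width: -0.0
```

```bash
python3 -c "
from h import *
tab('3')"
```

```text
tcp [ 0.5898 -0.0758  0.0913] toolx ang 1.878 F [-0.55  0.29  0.29] in tool [-0.0168  0.0789 -0.    ]
side 173 ang mean 0.323 axis 0.21
```

View pics/side3.png

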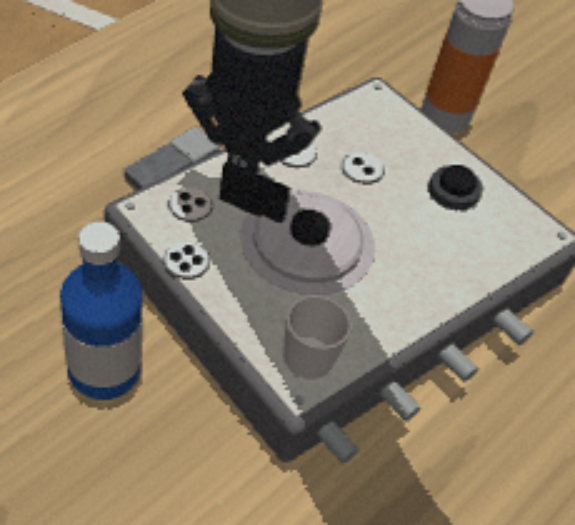

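Request:
move_arm:
  deltas:
    - [0.004,0.0007,0,0,0,-2.9,-1]
    - [0.004,0.0007,0,0,0,-2.9,-1]
    - [0.004,0.0007,0,0,0,-2.9,-1]
    - [0,0,0,0,0,0,-1]
    - [-0.01,0,0,0,0,0,-1]
    - [-0.03,0,0,0,0,0,-1]
    - [0,0,-0.04,0,0,0,-1]
    - [0,0,-0.04,0,0,0,-1]
    - [-0.04,0,-0.02,0,0,0,-1]
    - [-0.04,0,0,0,0,0,-1]

```text
clock: 7.98
position: [0.6423, -0.1731, 0.1936]
ee_rot: [0.528, 0.849, 0.001, 0.002]
ft_force: [0.1, 1.0, 0.5]
grip_width: -0.002
```

```bash
python3 -c "
from h import *
tab('4')"
```

```text
tcp [ 0.6423 -0.1731  0.1936] toolx ang 2.03 F [0.07 0.98 0.53] in tool [-0.139   0.0794  0.0005]
top 102 ang mean 0.462 axis 0.463
side 158 ang mean 0.51 axis 0.445
```

View pics/top4.png

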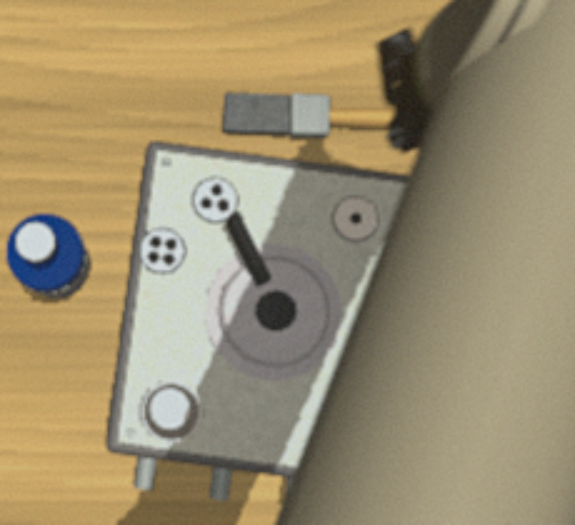

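The tab is now at 0.462 rad against a target of 0.466, about 0.5 mm off at the tag. In the top picture (215,200) it points at the three-dot tag. Next I go above the button.

Request:
move_arm:
  deltas:
    - [0.006,-0.04,0,0,0,0,-1]
    - [0.006,-0.04,0,0,0,0,-1]
    - [0.006,-0.04,0,0,0,0,-1]
    - [0.006,-0.04,0,0,0,0,-1]
    - [0,-0.033,0,0,0,0,-1]
    - [0,0,0.03,0,0,0,-1]
    - [0,0,0.03,0,0,0,-1]
    - [0,0,0.02,0,0,0,-1]
    - [0,0,0,0,0,0,-1]

```text
clock: 9.2
position: [0.456, -0.2356, 0.1102]
ee_rot: [0.528, 0.849, -0.001, -0.001]
ft_force: [-0.7, 1.9, 1.1]
grip_width: 0.005
```

```bash
python3 -c "
from h import *
tab('5')"
```

```text
tcp [ 0.456  -0.2356  0.1102] toolx ang 2.028 F [-0.69  1.87  1.12] in tool [-1.127e-01 -1.151e-01  1.000e-04]
top 98 ang mean 0.468 axis 0.438
side 149 ang mean 0.513 axis 0.452
```

View pics/side5.png

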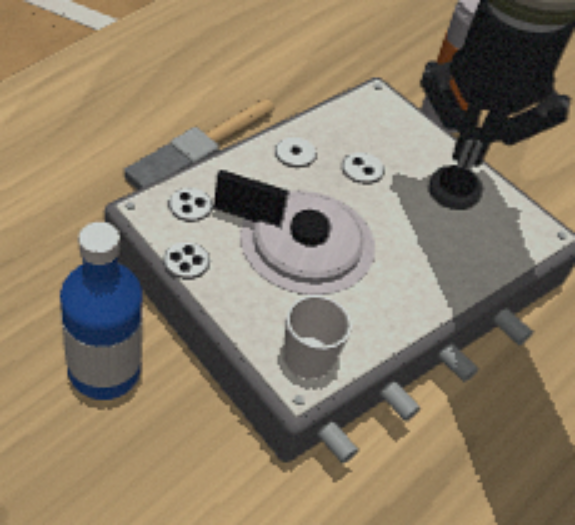

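Request:
move_arm:
  deltas:
    - [0,0,0.01,0,0,0,-1]
    - [0,0,0.008,0,0,0,-1]
    - [0,0,0.003,0,0,0,-1]
    - [0,0,0.002,0,0,0,-1]
    - [0,0,0,0,0,0,-1]

```text
clock: 9.93
position: [0.457, -0.2354, 0.0883]
ee_rot: [0.528, 0.849, 0.0, -0.0]
ft_force: [-1.6, 2.0, 3.3]
grip_width: 0.002
```

Request:
move_arm:
  deltas:
    - [0,0,0.0015,0,0,0,-1]
    - [0,0,0.001,0,0,0,-1]
    - [0,0,0,0,0,0,-1]

```text
clock: 10.3
position: [0.4571, -0.2355, 0.0861]
ee_rot: [0.528, 0.849, 0.0, -0.0]
ft_force: [-3.6, 3.7, 8.7]
grip_width: 0.001
```

Request:
move_arm:
  deltas:
    - [0,0,0.0008,0,0,0,-1]
    - [0,0,0,0,0,0,-1]

```text
clock: 10.55
position: [0.4572, -0.2355, 0.0859]
ee_rot: [0.528, 0.849, 0.001, -0.0]
ft_force: [-5.7, 6.2, 18.5]
grip_width: 0.001
```

The force jumped to 18.5 N with almost no further travel, so the button is on its stop. I release and back away.

Request:
move_arm:
  deltas:
    - [0,0,-0.01,0,0,0,-1]
    - [0,0,-0.03,0,0,0,-1]
    - [0,0,-0.04,0,0,0,-1]
    - [0,0,-0.04,0,0,0,-1]
    - [-0.04,-0.02,-0.02,0,0,0,-1]
    - [-0.04,-0.02,0,0,0,0,-1]
    - [-0.03,-0.01,0,0,0,0,-1]
    - [0,0,0,0,0,0,-1]

```text
clock: 11.55
position: [0.4599, -0.359, 0.2247]
ee_rot: [0.529, 0.848, -0.001, 0.0]
ft_force: [-0.4, -0.0, -0.3]
grip_width: -0.005
```

```bash
python3 -c "
from h import *
tab('6')
p,d=viewer.camera('side');K=viewer.calibration('side')
v,u=np.nonzero(d>0);X=np.c_[(u-K['cx'])/K['fx'],(v-K['cy'])/K['fy'],np.ones(len(u))]*d[v,u][:,None]
W=(X-K['t'])@K['R'];m=np.hypot(W[:,0]-.458,W[:,1]+.237)<.012;m&=W[:,2]<.12;print('button top z',np.median(W[m,2]),m.sum())
z=np.load('side0.npz');d=z['d'];v,u=np.nonzero(d>0);X=np.c_[(u-K['cx'])/K['fx'],(v-K['cy'])/K['fy'],np.ones(len(u))]*d[v,u][:,None]
W=(X-K['t'])@K['R'];m=np.hypot(W[:,0]-.458,W[:,1]+.237)<.012;print('at start',np.median(W[m,2]))
"
```

```text
tcp [ 0.4599 -0.359   0.2247] toolx ang 2.026 F [-0.37 -0.03 -0.28] in tool [-0.2256 -0.1656  0.0006]
top 100 ang mean 0.466 axis 0.444
side 148 ang mean 0.51 axis 0.439
button top z 0.09257585009170718 58
at start 0.09261913248435626
```

View pics/side6.png

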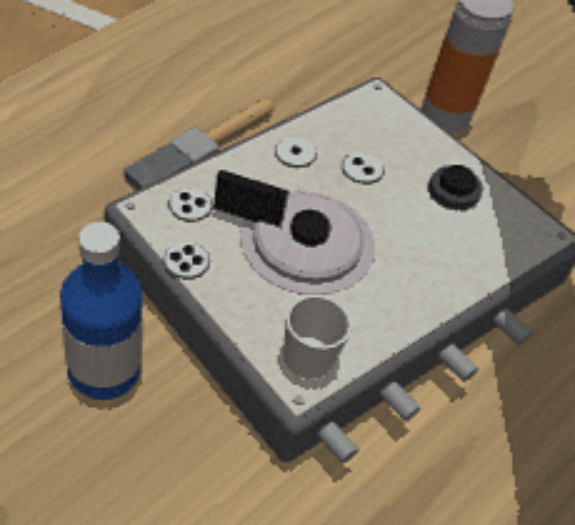

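View pics/top6.png

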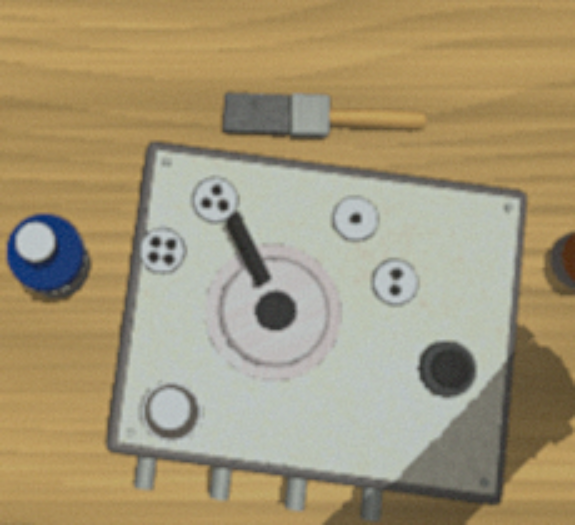

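The pictures show the tab on the three-dot tag (215,200 in the top view), the button up, all the bystanders in place and the arm clear.

```bash
python3 -c "
from workcell import manip
print(manip.hand_in())"
```

```text
the job is handed in; nothing more can be done
None
```

I pushed the selector tab from one side with the shut fingers until it pointed at the three-dot tag. I then backed off and pressed the dispense button to its stop: the tip went down to 86 mm, where the force rose to 18.5 N with almost no further travel. I released it, moved the arm clear and handed in at about 11.7 s.

- **Tab:** it read 0.462–0.468 rad against a target of 0.466 rad in the top camera, under 1 mm off at the tag. The line-fit angle in the last top check was 0.444 rad (about 2.5 mm at the tag). The side camera read 0.51 rad, but it was already about 0.05 rad too high before I moved anything. All of these are inside the 12 mm limit.
- **Button:** its top measured 92.6 mm both at the start and after release, so it is fully up again.
- **Bystanders:** the bottle, can, cup and brush look unmoved in both pictures; I did not measure their positions separately.
- **Forces:** the wrist force read about 0.6 N at the one reading taken during the push. The arm was touching nothing at hand-in.

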